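# Tip the full carton onto the weigh platform and fit its logger

## Task

Two sealed cartons that look the same stand on the packing deck, one at each end of the sprung weigh platform, but only one is full of sample tubes: find out by feel which, and tip that one over onto its side towards the middle, so that it lies along the platform and presses it down. Then take the square-edged temperature logger (not the round stick) from the pocket tray and lay it flat inside the holder frame that now faces up on the carton. Leave the nearly empty carton standing where it is, never lift a carton off the deck, and do not disturb the jar and the tape roll behind them or the round stick.

Things in the scene. Friction and masses are not known exactly. Their poses are not given: they have to be found in the camera images.
- carton_a: tall closed green carton, 64 mm (its x) by 70 mm (its y), 180 mm tall (its z); upright at the deck's +y end, 5 to 20 mm beyond the platform's opening, square to the deck within 6 degrees. Origin: centre of its underside. Full, a carton weighs 0.74 to 0.97 kg; nearly empty, 0.12 kg. Either of the two may be the full one: this changes from start to start and cannot be seen
- carton_b: the other carton, outwardly the same, upright near the deck's -y end. Origin: centre of its underside
- carton_a_mid (a point): the middle of carton_a, 90 mm above its underside; axes as the carton's. A carton goes over by itself once leaned past about 21 degrees, and rocks back upright if let go before. Pushed 150 mm above its underside, a full one needs about 1.6 to 2.3 N to start tipping, a nearly empty one about 0.3 N; pushed low, it slides instead
- carton_b_mid (a point): the middle of carton_b, 90 mm above its underside; axes as the carton's
- deck: low fixed plywood packing deck, 240 mm (its x) by 430 mm (its y), its top 30 mm above the table. Origin: centre of its underside; its y axis runs along its length, from the carton_b end to the carton_a end. The weigh platform lies in its middle; the cartons stand on the plywood at either end
- platform_top (a point): the middle of the steel weigh platform's top face: the platform is 160 mm (deck x) by 206 mm (deck y) in an opening 210 mm long, flush with the deck when unloaded; axes as the deck's
- platform (a joint): how far the sprung platform has sunk, in m: 0 when unloaded, up to 0.006 (stop). A full carton lying on it sinks it to the stop (3.3 N do); a nearly empty one sinks it by no more than 0.003
- gel_jar: small clear jar with a white cap, 42 mm across, 70 mm tall, standing on the deck behind carton_a (towards the deck's +x edge, about 100 mm from the carton's middle). Origin: centre of its underside
- tape_roll: roll of brown tape lying flat, 52 mm across, 30 mm high, on the deck behind carton_b (towards the deck's +x edge, about 100 mm from the carton's middle). Origin: centre of its underside
- carton_a_holder (a point): middle of the logger holder's floor on carton_a's outer face (+y of the carton), 80 mm above its underside and 35 mm out; axes as the carton's. The holder is a shallow grey frame with rims 6 mm proud of the face and 4 mm thick, inside 106 mm (carton z) by 30 mm (carton x). It faces up once the carton is tipped inwards
- carton_b_holder (a point): the same on carton_b, on its outer face, which is its -y face
- tray: black fixed pocket tray, 124 mm (its x) by 140 mm (its y), 14 mm high, left of the deck; three pockets 98 mm (x) by 26 mm (y), 8 mm deep, side by side at y = -44, 0 and 44 mm. Origin: centre of its underside
- logger: white square-edged stick, 90 mm (its x) by 20 mm (its y) by 22 mm high, 50 g, in one of the tray's two outer pockets, standing 14 mm out of it. Origin: centre of its underside
- battery_stick: white round stick, 18 mm across, 88 mm long (its x), in the other outer pocket of the tray; stays there. Origin: middle of its length, at the bottom of the round

How it is judged:
On the way, in this order (a step that is already met when the one before it is completed fails the run):
1. a full carton lies on the platform and sinks it (value of joint platform above 0.0045 m and angle between any of carton_a, carton_b's own z axis and vertical above 1.4 rad), for 0.2 s.
2. then the logger is taken up out of the tray (height (world z) of logger above 0.05 m), for 0.2 s.
At the end, for the whole second after the job is handed in: The full carton lies still along the platform (level to 10, along it to 20 degrees, middle within 60 mm of the platform's), sinking it over 4.5 mm; the logger lies flat in its holder (5 mm, 9 degrees, within the rims); the other carton stands within 30 mm of its start (value of joint platform above 0.0045 m and ((angle between carton_a's own z axis and vertical between 1.4 and 1.75 rad and x of carton_a_mid in the frame of platform_top between -0.06 and 0.06 m and y of carton_a_mid in the frame of platform_top between -0.06 and 0.06 m and angle between the z axis of carton_a and the y axis of deck, either way round below 0.35 rad and angle between carton_b's own z axis and vertical below 0.05 rad and distance of carton_b from where it was at the start of the episode below 0.03 m and x of logger in the frame of carton_a_holder between -0.008 and 0.008 m and y of logger in the frame of carton_a_holder between -0.005 and 0.005 m and z of logger in the frame of carton_a_holder between -0.012 and 0.012 m and angle between the x axis of logger and the z axis of carton_a, either way round below 0.15 rad and angle between the z axis of logger and the y axis of carton_a, either way round below 0.15 rad) or (angle between carton_b's own z axis and vertical between 1.4 and 1.75 rad and x of carton_b_mid in the frame of platform_top between -0.06 and 0.06 m and y of carton_b_mid in the frame of platform_top between -0.06 and 0.06 m and angle between the z axis of carton_b and the y axis of deck, either way round below 0.35 rad and angle between carton_a's own z axis and vertical below 0.05 rad and distance of carton_a from where it was at the start of the episode below 0.03 m and x of logger in the frame of carton_b_holder between -0.008 and 0.008 m and y of logger in the frame of carton_b_holder between -0.005 and 0.005 m and z of logger in the frame of carton_b_holder between -0.012 and 0.012 m and angle between the x axis of logger and the z axis of carton_b, either way round below 0.15 rad and angle between the z axis of logger and the y axis of carton_b, either way round below 0.15 rad)) and linear speed of each of carton_a, carton_b, logger below 0.03 m/s); the robot touches nothing.
It fails at once if a carton was picked up off the deck (its middle rose more than 30 mm) (height (world z) of any of carton_a_mid, carton_b_mid above 0.15 m).
It fails at once if both cartons were tipped over (angle between each of carton_a, carton_b's own z axis and vertical above 0.7 rad).
It fails at once if the jar, the tape roll or the round stick was moved more than 25 mm (distance of any of gel_jar, tape_roll, battery_stick from where it was at the start of the episode above 0.025 m).
It also fails if it takes over 67 s, if anything falls off the work surface, if the arm or the gripper's body presses on something with over 40 N, if the wrist force passes 120 N, or if a joint passes its speed limit or range.

## Robot

A 6-joint arm with a two-finger parallel gripper is mounted at the origin on the work surface. World frame = base frame: x ahead of the robot, y to its left, z up, the work surface at z = 0. Lengths are in m, angles in rad, forces in N, time in s.
With the tool pointing down it reaches from about 0.35 to 0.975 m from the base axis. Payload 7.1 kg.
Tool frame: the origin (TCP) lies at the very end of the fingers, on their centre line; the grasp point (between the pads) lies 19 mm behind it; z points along the fingers, x is the direction in which the jaws open and shut, and the axes are right-handed (so a half turn about z gives the same grasp; the last joint's range is limited). The gripper opens to 88 mm and grips with 3 to 60 N. Pads are 20 mm wide; open, the fingers measure 115 mm over their backs; the gripper's body (75 mm by 178 mm) begins 61 mm behind the grasp point.
Start: joints at [1.152, 0.423, 1.63, -0, 1.089, -0.019], TCP at [0.243, 0.576, 0.223] pointing down, gripper open.
Joint ranges: [-3, 3], [-0.9, 2.11], [0.09, 2.58], [-1.31, 4.45], [0.11, 2.69], [-2.54, 2.54]. Speed limits (rad/s): [2.39, 2.39, 3.01, 3.14, 3.14, 3.14].

## Interface

Orientations are given as a unit quaternion [x, y, z, w].
In Python, from plant import manip gives the robot as it stands. The module is installed in compiled form; this text tells all that it offers.
- The arm moves only by the tool apply_moves, never from a script. Its argument "targets" is a list of rows, each a list of 7 numbers: the turn, a rotation vector about the tool's x, y, z in units of 5 degrees (1.0 is 5 degrees), then the shift along the tool's x, y, z in m, then the finger opening in m, from 0 to 0.0878. A call has exactly 10 rows; each row is the pose to reach, as a shift and turn from the pose commanded when the call began, along the tool's axes at that moment; what a row does not reach only later rows make up. A row lasts 1/12 s, in which the tool goes at most 41.7 mm and 7.16 degrees, less where a joint would pass 70% of its speed; a pose out of reach is approached as far as the arm can. A call with a gripper value outside its range is refused whole. The fingers move at their own pace and stop on an object; the grip force is fixed at half the most. Time passes only in rows, so rows that repeat a pose let the fingers close, or fill a call up. It gives the time, the measured TCP pose, the force and the opening at its end, in the units of the state.
- manip.get_state(): the state, without advancing time (a new reading comes with each control period).
- manip.snapshot(name): name is "scene" or "top"; returns (picture, depth): 480x640x3 uint8, red, green, blue; 480x640 float32, m along the optical axis (not along the pixel's ray), 0 where there is no reading.
- manip.get_calibration(name): a dict with "camera_matrix" (3x3 intrinsics, pixels), "R" (3x3) and "t" (3): a world point X has camera coordinates R X + t. Camera axes: x right, y down, z forward; pixel columns grow to the right and rows downward; lengths in m; the calibration is good to about 2 mm. A picture is of the moment at which its call begins. get_calibration takes no time and is no camera call.
- manip.job_done(): hands the job in, once; it reports no verdict.
The state is a dict: "t": time; "qpos": joint angles; "joint_velocities": joint speeds; "joint_efforts": joint torques, N m; "tcp_pos": TCP position; "eef_rot": TCP orientation; "wrist_force": force on the tool from outside, world axes, zero at the start; "moment": the same for the moment, N m; "opening": finger opening in m.
Only numpy, scipy, OpenCV 4.12 (cv2) and the standard library are available. Lean on these libraries where they do the work, as an engineer would, in place of code of your own. Each camera call takes 0.05 s, during which the arm holds its last target.

## Working session

There is one attempt and no reset: what is moved stays moved. The work goes in short steps, Python scripts to look and compute and a tool call to move; the robot and the scene stay as the last step left them, time stands still between calls to the robot, and variables do not carry over. Pictures are saved under pics/ and viewed, and the job is handed in when it is done.

Besides the shell and the picture viewer there is one more tool, called after ">>>" by a JSON object that holds its "name" and its "arguments", one argument or row to a line. apply_moves: Moves the arm, as the interface text tells. Its arguments: {"type":"object","properties":{"targets":{"type":"array"}},"required":["targets"]}

```bash
mkdir -p pics; cat > h.py <<'E'
import numpy as np, cv2
from plant import manip
from scipy.spatial.transform import Rotation as R
def snap(n,f):
    p,d=manip.snapshot(n); cv2.imwrite(f'pics/{f}.png',p[:,:,::-1]); np.save(f'pics/{f}.npy',d); return p,d
def world(n,d,u,v):
    c=manip.get_calibration(n);K=c['camera_matrix'];z=np.asarray(d)[np.asarray(v,int),np.asarray(u,int)]
    u=np.asarray(u,float);v=np.asarray(v,float)
    X=np.stack([(u-K[0,2])/K[0,0]*z,(v-K[1,2])/K[1,1]*z,z],-1)
    return (X-c['t'])@c['R']
E
python3 - <<'E'
from h import *
snap('scene','s0');snap('top','t0')
s=manip.get_state()
for k,v in s.items(): print(k,np.round(v,4))
print(R.from_quat(s['eef_rot']).as_matrix().round(3))
for n in('scene','top'):
    c=manip.get_calibration(n);print(c, -c['R'].T@c['t'])
E
```

```text
t 0.1
qpos [ 1.152   0.4238  1.6306 -0.      1.0886 -0.019 ]
joint_velocities [-0.0006 -0.0016 -0.0014  0.0003  0.0005  0.0008]
joint_efforts [ 3.00000e-04 -5.45622e+01 -2.74326e+01  6.46000e-02  1.89000e-02
 -0.00000e+00]
tcp_pos [0.243  0.5753 0.222 ]
eef_rot [ 8.334e-01  5.526e-01 -6.000e-04  4.000e-04]
wrist_force [-0.0826  0.2533 -0.4875]
moment [ 0.0312 -0.014   0.0104]
opening 0.0881
[[ 0.389  0.921 -0.001]
 [ 0.921 -0.389 -0.001]
 [-0.001 -0.    -1.   ]]
{'camera_matrix': array([[452.03015288,   0.        , 324.83595199],
       [  0.        , 452.03015288, 242.28961675],
       [  0.        ,   0.        ,   1.        ]]), 'R': array([[ 0.81589563,  0.57819369, -0.00252528],
       [ 0.36812689, -0.522826  , -0.76885341],
       [-0.44586647,  0.62637452, -0.63942009]]), 't': array([-0.51952836, -0.09432511,  1.28103595])} [ 1.02977551 -0.55133587  0.74528599]
{'camera_matrix': array([[468.2645122 ,   0.        , 324.63146724],
       [  0.        , 468.2645122 , 234.84913095],
       [  0.        ,   0.        ,   1.        ]]), 'R': array([[ 0.01266006, -0.99990132,  0.00608828],
       [-0.98525265, -0.01351317, -0.17057143],
       [ 0.17063687, -0.00383905, -0.9853265 ]]), 't': array([0.07193586, 0.56458477, 0.83447168])} [0.41295629 0.08276168 0.91809113]
```

View pics/s0.png

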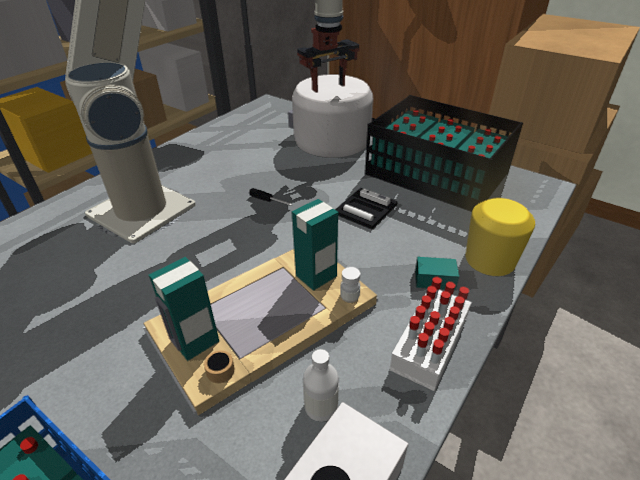

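View pics/t0.png

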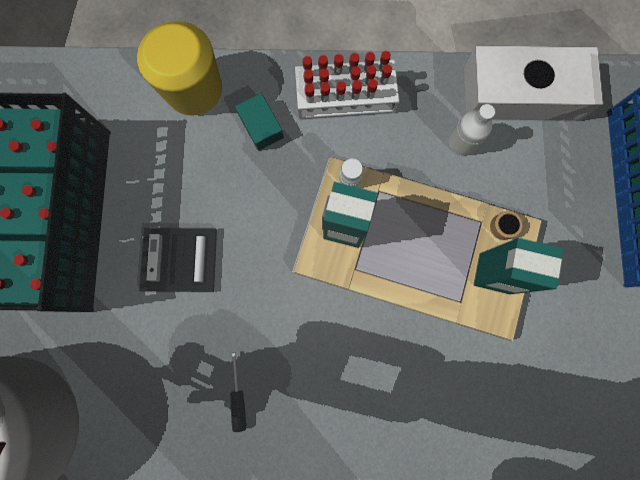

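```bash
python3 - <<'E'
import cv2,numpy as np
t=cv2.imread('pics/t0.png');s=cv2.imread('pics/s0.png')
cv2.imwrite('pics/c1.png',cv2.resize(t[215:305,130:230],None,fx=6,fy=6,interpolation=cv2.INTER_CUBIC))
cv2.imwrite('pics/c2.png',cv2.resize(t[145:345,285:585],None,fx=2.6,fy=2.6,interpolation=cv2.INTER_CUBIC))
cv2.imwrite('pics/c3.png',cv2.resize(s[180:230,330:410],None,fx=8,fy=8,interpolation=cv2.INTER_CUBIC))
E
```

```text
(no output)
```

View pics/c1.png

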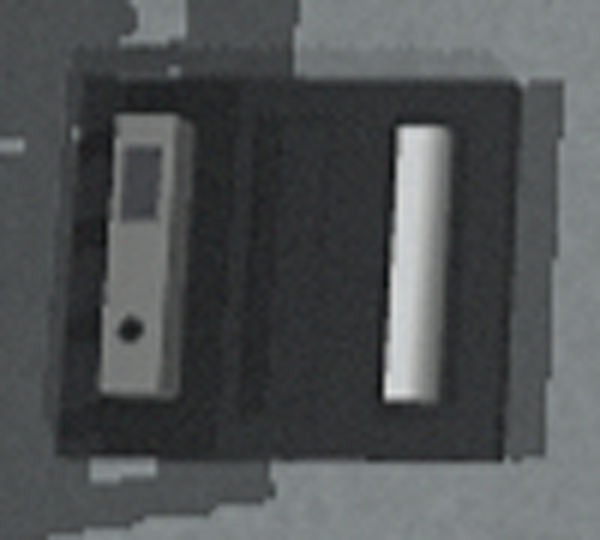

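View pics/c2.png

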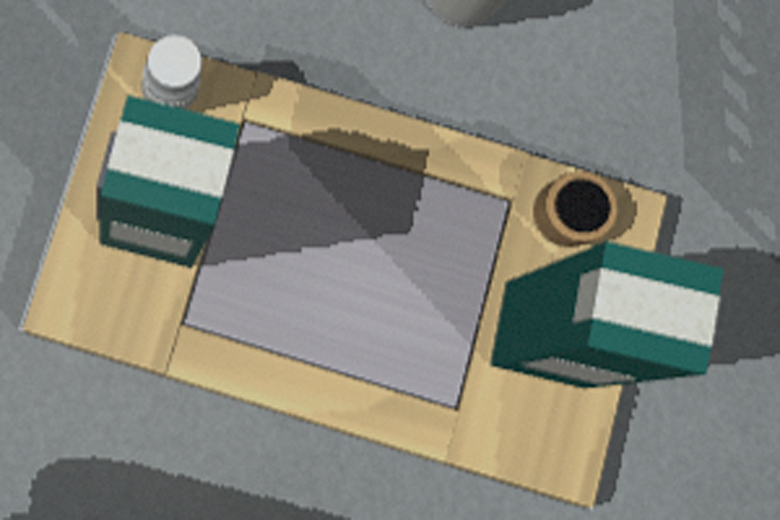

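View pics/c3.png

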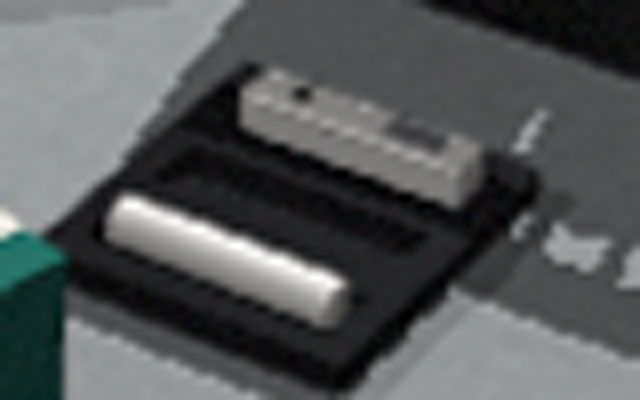

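In the top view, the square-edged logger is at about (155,257), the round stick at (199,259), carton_a's top at (350,203) and carton_b's top at (535,262). The jar is at (351,170) and the tape at (509,224).

```bash
python3 - <<'E'
from h import *
d=np.load('pics/t0.npy')
V,U=np.mgrid[0:480,0:640]
P=world('top',d,U.ravel(),V.ravel()).reshape(480,640,3)
def rect(m,name):
    m=m&(d>0)
    n,l,st,c=cv2.connectedComponentsWithStats(m.astype(np.uint8))
    k=1+np.argmax(st[1:,4]); q=P[l==k]
    r=cv2.minAreaRect((q[:,:2]*1000).astype(np.float32))
    print(name,len(q),'c',np.round(r[0],1),'size',np.round(r[1],1),'ang',round(r[2],2),'zmed',np.median(q[:,2]).round(4))
def win(u0,u1,v0,v1): return (U>=u0)&(U<u1)&(V>=v0)&(V<v1)
z=P[:,:,2]
rect(win(300,400,150,260)&(z>.2)&(z<.22),'A')
rect(win(470,580,220,310)&(z>.2)&(z<.22),'B')
rect(win(280,560,150,345)&(z>.02)&(z<.24),'deck')
rect(win(280,560,150,345)&(z>.024)&(z<.037),'deckplane')
rect(win(135,180,225,290)&(z>.0225)&(z<.035),'logger')
rect(win(180,220,225,290)&(z>.018)&(z<.035),'stick')
rect(win(130,225,215,300)&(z>.006)&(z<.035),'tray')
rect(win(335,370,150,190)&(z>.085)&(z<.115),'jar')
rect(win(490,530,205,245)&(z>.05)&(z<.07),'tape')
# deck corners by pixel on plane
for u,v in[(331,158),(545,221),(512,339),(293,271)]: print(P[v,u])
# highest of can, crate
for a in [(0,80,355,480),(0,110,90,312)]:
    w=win(*a);print(z[w].max(),P[w][:, :2].min(0),P[w][:,:2].max(0))
E
```

```text
A 1861 c [582.5  41.2] size [70.4 64.7] ang 76.07 zmed 0.2096
B 2066 c [ 497.6 -243.6] size [72.  64.7] ang 77.24 zmed 0.2096
deck 28783 c [ 550.3 -100.3] size [433.2 240.9] ang 73.37 zmed 0.0303
deckplane 20984 c [ 549.9 -101.7] size [430.3 240.8] ang 73.38 zmed 0.0295
logger 500 c [521.2 407.8] size [21.9 87.3] ang 89.82 zmed 0.027
stick 366 c [520.3 321.2] size [85.9 17.2] ang 1.29 zmed 0.0222
tray 4082 c [519.2 364.5] size [124.5 141. ] ang 0.25 zmed 0.0137
jar 365 c [679.1  31.3] size [37.  36.6] ang 0.34 zmed 0.0992
tape 615 c [ 587.5 -263.6] size [50.7 50.4] ang 49.13 zmed 0.0599
[0.721747   0.06862684 0.02910811]
[ 0.60641046 -0.36294602 -0.00098521]
[ 0.37506465 -0.27223226  0.02756973]
[0.49729552 0.1391521  0.01915352]
0.9180911312692973 [0.1138495  0.08276168] [0.41295629 0.69118595]
0.9180911312692973 [0.41295629 0.08276168] [0.87515135 0.7641314 ]
```

```bash
cat >> h.py <<'E'
def yawq(jaw_deg):  # tool down, jaw x-axis at world angle
    a=np.radians(jaw_deg);x=np.array([np.cos(a),np.sin(a),0]);z=np.array([0,0,-1.]);return np.stack([x,np.cross(z,x),z],1)
def plan(goals,base=None):
    """goals list of (pos, jaw_deg). prints rows relative to current (or base) pose"""
    s=manip.get_state()
    p0,R0=(s['tcp_pos'],R.from_quat(s['eef_rot']).as_matrix()) if base is None else (np.array(base[0]),yawq(base[1]))
    for p,a in goals:
        rv=R.from_matrix(R0.T@yawq(a)).as_rotvec()
        print('turn',np.round(np.degrees(rv)/5,2),'shift',np.round(R0.T@(np.array(p)-p0),4))
def st():
    s=manip.get_state();M=R.from_quat(s['eef_rot']).as_matrix()
    print('t',round(float(s['t']),2),'tcp',np.round(s['tcp_pos'],4),'jaw',round(np.degrees(np.arctan2(M[1,0],M[0,0])),2),'tilt',round(np.degrees(np.arccos(-M[2,2])),2),'F',np.round(s['wrist_force'],2),'M',np.round(s['moment'],3),'op',round(float(s['opening']),4))
E
python3 - <<'E'
from h import *
d=np.load('pics/t0.npy');V,U=np.mgrid[0:480,0:640]
P=world('top',d,U.ravel(),V.ravel()).reshape(480,640,3)
for a in [(0,80,355,480),(0,110,90,312)]:
    w=(U>=a[0])&(U<a[1])&(V>=a[2])&(V<a[3])&(d>0)&(P[...,2]>.04)
    q=P[w];print(np.percentile(q[:,2],[50,90,99]).round(3),q.min(0).round(3),q.max(0).round(3))
st()
a=76.07;n=np.array([np.cos(np.radians(a)),np.sin(np.radians(a))]);c=np.array([.5825,.0412])
for k in (.08,.055,.05,.03): print(k,c+n*k)
plan([((*(c+n*.08),.222),a),((*(c+n*.08),.176),a)])
E
```

```text
[0.128 0.182 0.191] [0.128 0.52  0.04 ] [0.335 0.657 0.234]
[0.125 0.16  0.17 ] [0.416 0.522 0.04 ] [0.786 0.681 0.174]
t 0.1 tcp [0.243  0.5753 0.222 ] jaw 67.09 tilt 0.08 F [-0.08  0.25 -0.49] M [ 0.031 -0.014  0.01 ] op 0.0881
0.08 [0.6017589  0.11884725]
0.055 [0.5957405  0.09458248]
0.05 [0.59453681 0.08972953]
0.03 [0.58972209 0.07031772]
turn [-0.    0.02 -1.8 ] shift [-2.808e-01  5.081e-01  4.000e-04]
turn [-0.    0.02 -1.8 ] shift [-0.2808  0.5081  0.0464]
```

>>> {"name": "apply_moves", "arguments": {
  "targets": [
    [0,0,-1.8,-0.28,0.508,0,0],
    [0,0,-1.8,-0.28,0.508,0,0],
    [0,0,-1.8,-0.28,0.508,0,0],
    [0,0,-1.8,-0.28,0.508,0,0],
    [0,0,-1.8,-0.28,0.508,0,0],
    [0,0,-1.8,-0.28,0.508,0,0],
    [0,0,-1.8,-0.28,0.508,0,0],
    [0,0,-1.8,-0.28,0.508,0,0],
    [0,0,-1.8,-0.28,0.508,0,0],
    [0,0,-1.8,-0.28,0.508,0,0]
  ]
}}

```text
t: 0.93
tcp_pos: [0.5014, 0.247, 0.2225]
eef_rot: [0.787, 0.616, -0.0, -0.0]
wrist_force: [0.4, 0.1, 0.9]
opening: 0.0248
```

```bash
python3 - <<'E'
from h import *
st();plan([((.6018,.1188,.176),76.07)])
E
```

```text
t 0.93 tcp [0.5014 0.247  0.2225] jaw 76.1 tilt 0.03 F [0.41 0.08 0.9 ] M [ 0.033 -0.002  0.031] op 0.0248
turn [-0.    0.    0.01] shift [-0.1003  0.1282  0.0465]
```

>>> {"name": "apply_moves", "arguments": {
  "targets": [
    [0,0,0,-0.02,0.03,0,0],
    [0,0,0,-0.05,0.07,0.01,0],
    [0,0,0,-0.07,0.095,0.03,0],
    [0,0,0,-0.08,0.105,0.045,0],
    [0,0,0,-0.08,0.105,0.045,0],
    [0,0,0,-0.08,0.105,0.045,0],
    [0,0,0,-0.08,0.105,0.045,0],
    [0,0,0,-0.08,0.105,0.045,0],
    [0,0,0,-0.08,0.105,0.045,0],
    [0,0,0,-0.08,0.105,0.045,0]
  ]
}}

```text
t: 1.77
tcp_pos: [0.5833, 0.1471, 0.1786]
eef_rot: [0.787, 0.617, 0.001, 0.0]
wrist_force: [-1.0, -0.1, 0.2]
opening: 0.0006
```

```bash
python3 - <<'E'
from h import *
st();plan([((.6018,.1188,.176),76.07),((.5945,.0897,.176),76.07)])
E
```

```text
t 1.77 tcp [0.5833 0.1471 0.1786] jaw 76.18 tilt 0.07 F [-1.05 -0.06  0.24] M [0.014 0.003 0.001] op 0.0006
turn [ 0.01 -0.01  0.02] shift [-0.0231  0.0247  0.0026]
turn [ 0.01 -0.01  0.02] shift [-0.0531  0.0245  0.0026]
```

>>> {"name": "apply_moves", "arguments": {
  "targets": [
    [0,0,0,-0.01,0.012,0.002,0],
    [0,0,0,-0.03,0.024,0.002,0],
    [0,0,0,-0.043,0.0245,0.002,0],
    [0,0,0,-0.043,0.0245,0.002,0],
    [0,0,0,-0.043,0.0245,0.002,0],
    [0,0,0,-0.043,0.0245,0.002,0],
    [0,0,0,-0.043,0.0245,0.002,0],
    [0,0,0,-0.043,0.0245,0.002,0],
    [0,0,0,-0.043,0.0245,0.002,0],
    [0,0,0,-0.043,0.0245,0.002,0]
  ]
}}

```text
t: 2.6
tcp_pos: [0.5968, 0.0988, 0.1757]
eef_rot: [0.787, 0.617, 0.0, -0.0]
wrist_force: [-0.4, 0.9, -0.5]
opening: 0.0005
```

```bash
python3 - <<'E'
from h import *
snap('scene','s1')
for i in range(4):
    st(); manip.snapshot('top')
s=manip.get_state();print(s['joint_efforts'].round(3))
plan([((.6018,.1188,.176),76.07),((.5897,.0703,.176),76.07)])
E
```

```text
t 2.65 tcp [0.5968 0.0987 0.1757] jaw 76.12 tilt 0.0 F [ 0.43 -0.59  0.09] M [ 0.049 -0.033 -0.02 ] op 0.0005
t 2.7 tcp [0.5968 0.0986 0.1757] jaw 76.12 tilt 0.0 F [-0.09  0.04  0.37] M [-0.023  0.018 -0.021] op 0.0003
t 2.75 tcp [0.5968 0.0985 0.1757] jaw 76.11 tilt 0.0 F [ 0.81 -1.01 -0.44] M [ 0.022 -0.039  0.001] op 0.0003
t 2.8 tcp [0.5968 0.0985 0.1757] jaw 76.11 tilt 0.0 F [ 0.06 -0.63  0.02] M [-0.028  0.027  0.046] op 0.0004
[ 4.8000e-02 -5.3657e+01 -2.4992e+01  1.3000e-02  7.4000e-02  1.0000e-03]
turn [-0.    0.    0.01] shift [ 0.021  -0.0001 -0.0003]
turn [-0.    0.    0.01] shift [-0.029  -0.0002 -0.0003]
```

View pics/s1.png

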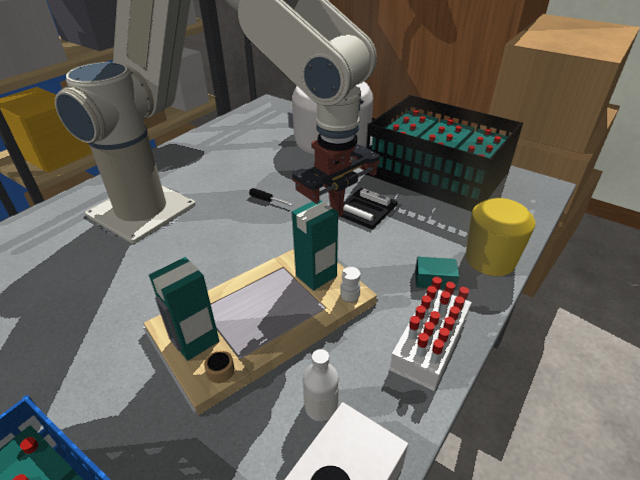

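The wrist force noise is about 0.6 N, so I will use the moment and joint-1 torque as well. Next I lean carton_a slightly.

>>> {"name": "apply_moves", "arguments": {
  "targets": [
    [0,0,0,-0.003,0,0,0],
    [0,0,0,-0.006,0,0,0],
    [0,0,0,-0.009,0,0,0],
    [0,0,0,-0.012,0,0,0],
    [0,0,0,-0.015,0,0,0],
    [0,0,0,-0.018,0,0,0],
    [0,0,0,-0.02,0,0,0],
    [0,0,0,-0.02,0,0,0],
    [0,0,0,-0.02,0,0,0],
    [0,0,0,-0.02,0,0,0]
  ]
}}

```text
t: 3.68
tcp_pos: [0.5923, 0.079, 0.1758]
eef_rot: [0.788, 0.616, 0.0, 0.0]
wrist_force: [1.1, 2.5, 2.1]
opening: 0.0006
```

```bash
python3 - <<'E'
from h import *
F=[];M=[];E=[]
for i in range(8):
    s=manip.get_state();F.append(s['wrist_force']);M.append(s['moment']);E.append(s['joint_efforts'])
    if i==7: snap('scene','s2')
    else: manip.snapshot('top')
st();print(np.mean(F,0).round(2),np.mean(M,0).round(3),np.mean(E,0).round(3))
E
```

```text
t 4.08 tcp [0.5922 0.079  0.1757] jaw 76.1 tilt 0.01 F [0.76 1.81 2.61] M [ 0.341 -0.12   0.013] op 0.0002
[1.16 2.2  2.62] [ 0.327 -0.133  0.004] [ -1.281 -51.299 -23.189  -0.446   0.404  -0.   ]
```

View pics/s2.png

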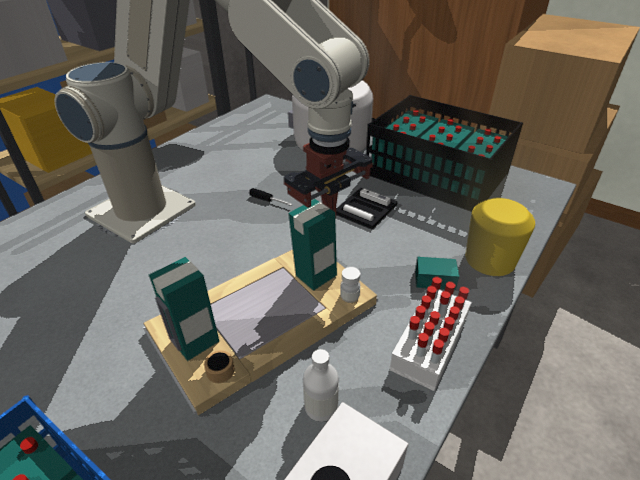

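carton_a pushes back with about 2.5 N, so it is the full one. I tip it on over.

>>> {"name": "apply_moves", "arguments": {
  "targets": [
    [0,0,0,-0.006,0,0,0],
    [0,0,0,-0.012,0,0,0],
    [0,0,0,-0.018,0,0,0],
    [0,0,0,-0.024,0,0,0],
    [0,0,0,-0.03,0,0,0],
    [0,0,0,-0.035,0,0,0],
    [0,0,0,-0.04,0,0,0],
    [0,0,0,-0.045,0,0,0],
    [0,0,0,-0.05,0,0,0],
    [0,0,0,-0.055,0,0,0]
  ]
}}

```text
t: 4.92
tcp_pos: [0.5843, 0.0261, 0.184]
eef_rot: [0.788, 0.616, 0.006, 0.003]
wrist_force: [-7.5, 6.7, 55.4]
opening: 0.0002
```

```bash
python3 - <<'E'
from h import *
snap('scene','s3');snap('top','t3');st()
E
```

```text
t 5.02 tcp [0.5841 0.0254 0.1841] jaw 76.04 tilt 0.8 F [-6.21  6.13 52.53] M [1.031 1.295 0.008] op 0.0004
```

View pics/s3.png

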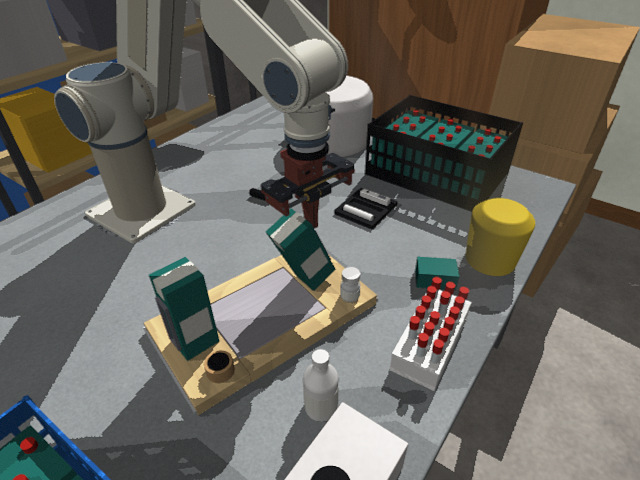

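The carton leans about 30°, and the fingertips are caught on the holder's upper rim with about 52 N vertical. I raise the tool to free it.

>>> {"name": "apply_moves", "arguments": {
  "targets": [
    [0,0,0,0,0,-0.006,0],
    [0,0,0,0,0,-0.012,0],
    [0,0,0,0,0,-0.018,0],
    [0,0,0,0,0,-0.024,0],
    [0,0,0,0,0,-0.03,0],
    [0,0,0,0,0,-0.036,0],
    [0,0,0,0,0,-0.04,0],
    [0,0,0,0,0,-0.04,0],
    [0,0,0,0,0,-0.04,0],
    [0,0,0,0,0,-0.04,0]
  ]
}}

```text
t: 5.85
tcp_pos: [0.5786, 0.0256, 0.2153]
eef_rot: [0.787, 0.616, -0.0, -0.0]
wrist_force: [0.4, 0.5, 0.2]
opening: 0.0005
```

```bash
python3 - <<'E'
from h import *
snap('scene','s4');snap('top','t4');st()
E
```

```text
t 5.95 tcp [0.5786 0.0256 0.2153] jaw 76.09 tilt 0.04 F [ 0.28  1.44 -0.53] M [-0.026 -0.012  0.007] op 0.0005
```

View pics/s4.png

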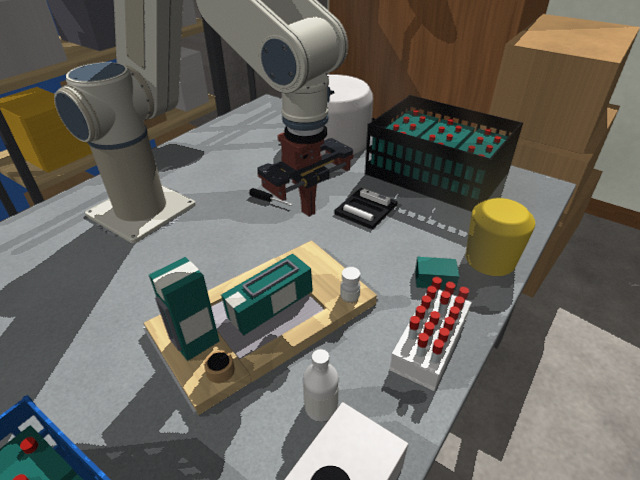

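View pics/t4.png

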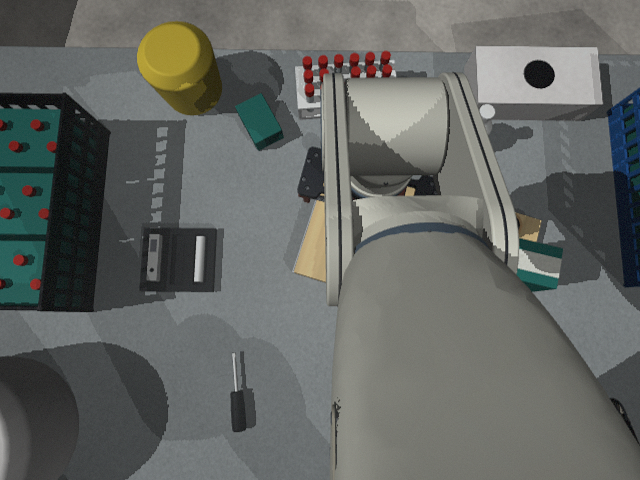

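carton_a now lies along the platform with its holder facing up, at about (270,278) in the scene view. Next is the logger.

```bash
python3 - <<'E'
from h import *
d=np.load('pics/t4.npy');V,U=np.mgrid[0:480,0:640]
P=world('top',d,U.ravel(),V.ravel()).reshape(480,640,3)
w=(U>=135)&(U<180)&(V>=225)&(V<290)&(d>0)
for th in(.024,.026,.0265):
    q=P[w&(P[...,2]>th)];r=cv2.minAreaRect((q[:,:2]*1000).astype(np.float32));print(len(q),np.round(r[0],1),np.round(r[1],1),round(r[2],2),q[:,:2].mean(0))
st();print(manip.get_state()['qpos'].round(3))
plan([((.521,.408,.215),90)])
plan([((.521,.408,.08),90)])
E
```

```text
485 [521.3 408. ] [87.2 21. ] 0.27 [0.52109371 0.40745887]
385 [521.2 407.5] [86.9 19.7] 0.34 [0.52035184 0.40755366]
342 [521.  407.5] [86.7 19.7] 0.34 [0.51996196 0.40758256]
t 5.95 tcp [0.5786 0.0256 0.2153] jaw 76.09 tilt 0.04 F [ 0.28  1.44 -0.53] M [-0.026 -0.012  0.007] op 0.0005
[ 0.024  0.365  1.739  0.     1.038 -1.304]
turn [-0.01  0.   -2.78] shift [ 3.574e-01 -1.478e-01  3.000e-04]
turn [-0.01  0.   -2.78] shift [ 0.3574 -0.1477  0.1353]
```

>>> {"name": "apply_moves", "arguments": {
  "targets": [
    [0,0,0,0.04,-0.015,0,0.03],
    [0,0,-2.8,0.357,-0.148,0,0.05],
    [0,0,-2.8,0.357,-0.148,0,0.05],
    [0,0,-2.8,0.357,-0.148,0,0.05],
    [0,0,-2.8,0.357,-0.148,0,0.05],
    [0,0,-2.8,0.357,-0.148,0,0.05],
    [0,0,-2.8,0.357,-0.148,0,0.05],
    [0,0,-2.8,0.357,-0.148,0,0.05],
    [0,0,-2.8,0.357,-0.148,0.05,0.05],
    [0,0,-2.8,0.357,-0.148,0.05,0.05]
  ]
}}

```text
t: 6.78
tcp_pos: [0.5205, 0.4111, 0.1654]
eef_rot: [0.706, 0.708, 0.001, 0.0]
wrist_force: [0.1, -0.9, -0.1]
opening: 0.0499
```

```bash
python3 - <<'E'
from h import *
st()
plan([((.521,.408,.06),90)])
E
```

```text
t 6.78 tcp [0.5205 0.4111 0.1654] jaw 90.21 tilt 0.14 F [ 0.15 -0.94 -0.06] M [-0.006 -0.019  0.025] op 0.0499
turn [ 0.02 -0.02  0.04] shift [-0.0032  0.0003  0.1054]
```

>>> {"name": "apply_moves", "arguments": {
  "targets": [
    [0,0,0,0,0,0.03,0.05],
    [0,0,0,-0.001,0,0.07,0.05],
    [0,0,0,-0.002,0,0.1,0.05],
    [0,0,0,-0.002,0,0.105,0.05],
    [0,0,0,-0.002,0,0.105,0.05],
    [0,0,0,-0.002,0,0.105,0.05],
    [0,0,0,-0.002,0,0.105,0.05],
    [0,0,0,-0.002,0,0.105,0.05],
    [0,0,0,-0.002,0,0.105,0.05],
    [0,0,0,-0.002,0,0.105,0.05]
  ]
}}

```text
t: 7.62
tcp_pos: [0.5217, 0.4061, 0.0622]
eef_rot: [0.707, 0.708, 0.001, 0.0]
wrist_force: [0.2, 0.0, -0.3]
opening: 0.05
```

```bash
python3 - <<'E'
from h import *
snap('scene','s5');snap('top','t5');st()
plan([((.521,.4078,.0175),90.2)])
s=cv2.imread('pics/s5.png');cv2.imwrite('pics/c5.png',cv2.resize(s[120:240,290:430],None,fx=5,fy=5,interpolation=cv2.INTER_CUBIC))
E
```

```text
t 7.72 tcp [0.5214 0.4058 0.0616] jaw 90.09 tilt 0.07 F [-0.66 -0.08  0.2 ] M [ 0.003 -0.026 -0.056] op 0.0501
turn [ 0.01 -0.01 -0.02] shift [ 0.0019 -0.0004  0.0441]
```

View pics/c5.png

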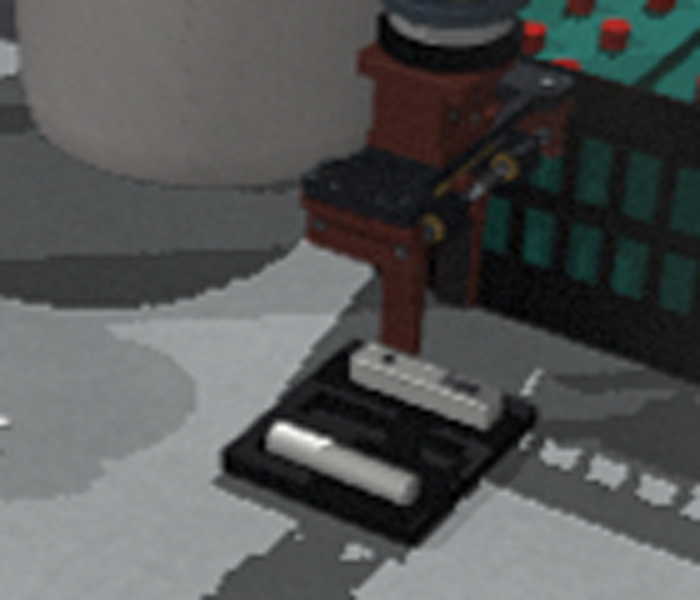

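View pics/t5.png

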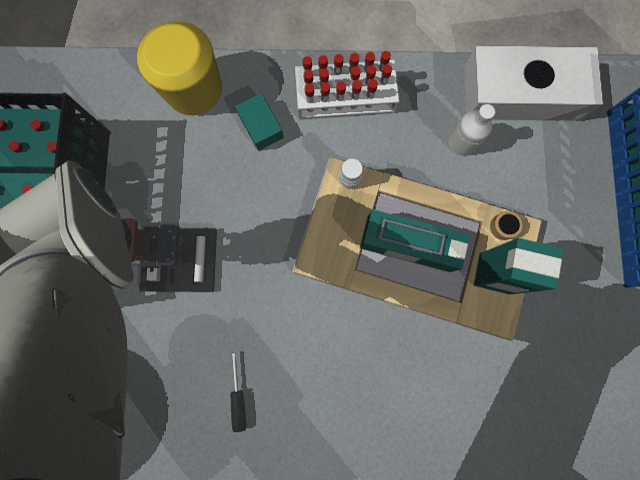

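>>> {"name": "apply_moves", "arguments": {
  "targets": [
    [0,0,0,0.002,0,0.015,0.05],
    [0,0,0,0.002,0,0.03,0.05],
    [0,0,0,0.002,0,0.04,0.05],
    [0,0,0,0.002,0,0.043,0.05],
    [0,0,0,0.002,0,0.043,0.05],
    [0,0,0,0.002,0,0.043,0.05],
    [0,0,0,0.002,0,0.043,0.02],
    [0,0,0,0.002,0,0.043,0.01],
    [0,0,0,0.002,0,0.043,0],
    [0,0,0,0.002,0,0.043,0]
  ]
}}

```text
t: 8.55
tcp_pos: [0.5212, 0.4078, 0.018]
eef_rot: [0.707, 0.708, 0.0, 0.0]
wrist_force: [0.8, 0.6, -0.4]
opening: 0.0267
```

```bash
python3 - <<'E'
from h import *
st()
t=cv2.imread('pics/t5.png');cv2.imwrite('pics/c6.png',cv2.resize(t[195:285,350:480],None,fx=6,fy=6,interpolation=cv2.INTER_CUBIC))
d=np.load('pics/t5.npy');V,U=np.mgrid[0:480,0:640]
P=world('top',d,U.ravel(),V.ravel()).reshape(480,640,3)
w=(U>=350)&(U<482)&(V>=195)&(V<285)&(d>0)
for a,b in((.086,.11),(.0975,.11)):
    q=P[w&(P[...,2]>a)&(P[...,2]<b)];r=cv2.minAreaRect((q[:,:2]*1000).astype(np.float32));print(len(q),np.round(r[0],1),np.round(r[1],1),round(r[2],2),np.percentile(q[:,2],[5,50,95]).round(4))
q=P[w&(P[...,2]>.0975)&(P[...,2]<.11)];print(q[:,:2].mean(0))
for n,c in (('jar',(335,370,150,190,.085,.115)),('B',(470,580,220,310,.2,.22)),('tape',(490,530,205,245,.05,.07)),('plat',(360,480,190,300,.01,.034))):
    q=P[(U>=c[0])&(U<c[1])&(V>=c[2])&(V<c[3])&(P[...,2]>c[4])&(P[...,2]<c[5])]
    r=cv2.minAreaRect((q[:,:2]*1000).astype(np.float32));print(n,np.round(r[0],1),np.round(r[1],1),np.median(q[:,2]))
print(P[215,470],P[275,400],P[280,430])
E
```

```text
t 8.55 tcp [0.5212 0.4078 0.018 ] jaw 90.09 tilt 0.03 F [ 0.8   0.62 -0.38] M [ 0.016 -0.026 -0.004] op 0.0267
3674 [551.6 -83.8] [180.6  65.2] 75.96 [0.0925 0.0968 0.103 ]
1497 [553.6 -73.8] [159.6  64.5] 75.78 [0.0976 0.0994 0.1044]
[ 0.56009119 -0.04717652]
jar [679.1  32. ] [37.8 36.9] 0.0992451219419867
B [ 497.8 -243.4] [72.1 65.5] 0.2096939356870046
tape [ 587.8 -263.9] [50.9 51.2] 0.05961433811879996
plat [ 552.8 -106.4] [213.8 235.8] 0.025356032243278693
[ 0.60981116 -0.20267536  0.02977074] [ 0.49189794 -0.06576325  0.0239309 ] [ 0.48319381 -0.12319128  0.02282368]
```

View pics/c6.png

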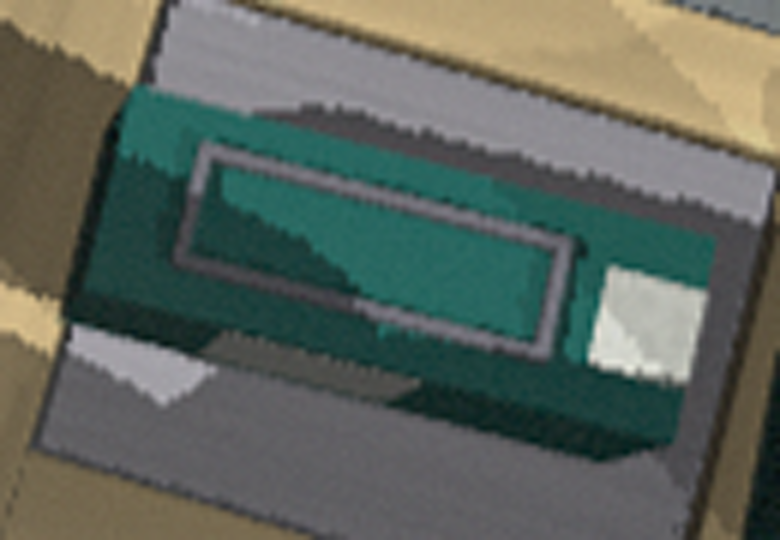

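```bash
python3 - <<'E'
from h import *
d=np.load('pics/t5.npy')
c=manip.get_calibration('top');K=c['camera_matrix']
def ray(u,v,z):
    r=c['R'].T@np.array([(u-K[0,2])/K[0,0],(v-K[1,2])/K[1,1],1]);o=-c['R'].T@c['t'];return o+r*(z-o[2])/r[2]
cs=[]
V,U=np.mgrid[0:480,0:640];P=world('top',d,U.ravel(),V.ravel()).reshape(480,640,3)
for (a,b) in((203,143),(582,240),(548,360),(175,262)):
    u,v=350+(a+.5)/6-.5,195+(b+.5)/6-.5
    z=.1035 if a<400 else .0985
    cs.append(ray(u,v,z));print(cs[-1].round(4),np.max(P[int(v)-3:int(v)+4,int(u)-3:int(u)+4,2]).round(4))
cs=np.array(cs);print('centre',cs.mean(0).round(4))
y=(cs[0]+cs[3]-cs[1]-cs[2])/2;print('len',np.linalg.norm(y),'ang',np.degrees(np.arctan2(y[1],y[0])))
x=(cs[0]+cs[1]-cs[2]-cs[3])/2;print('wid',np.linalg.norm(x),np.degrees(np.arctan2(x[1],x[0])))
# plane fit of carton top interior (holder floor)
m=np.zeros((480,640),np.uint8);f=lambda a,b:(int(350+a/6),int(195+b/6))
cv2.fillPoly(m,[np.array([f(230,180),f(540,258),f(520,325),f(215,242)])],1)
q=P[(m>0)&(d>0)];A=np.c_[q[:,:2]-q[:,:2].mean(0),np.ones(len(q))];s=np.linalg.lstsq(A,q[:,2],rcond=None)[0];print('floor slope',s.round(4),q.mean(0).round(4))
g=np.array([np.cos(np.radians(75.9)),np.sin(np.radians(75.9))]);print('slope along deg',np.degrees(np.arctan(g@s[:2])))
E
```

```text
[ 0.5851 -0.0245  0.1035] 0.107
[ 0.5583 -0.1374  0.0985] 0.1051
[ 0.5223 -0.1262  0.0985] 0.1038
[ 0.5492 -0.016   0.1035] 0.1072
centre [ 0.5538 -0.076   0.101 ]
len 0.11486147802121736 ang 76.47819560509868
wid 0.03726091748936447 -15.34322808711109
floor slope [0.0142 0.0357 0.0967] [ 0.5539 -0.0773  0.0967]
slope along deg 2.1812397100232905
```

>>> {"name": "apply_moves", "arguments": {
  "targets": [
    [0,0,0,0,0,0,0],
    [0,0,0,0,0,0,0],
    [0,0,0,0,0,0,0],
    [0,0,0,0,0,0,0],
    [0,0,0,0,0,-0.01,0],
    [0,0,0,0,0,-0.03,0],
    [0,0,0,0,0,-0.06,0],
    [0,0,0,0,0,-0.1,0],
    [0,0,0,0,0,-0.14,0],
    [0,0,0,0,0,-0.15,0]
  ]
}}

```text
t: 9.38
tcp_pos: [0.5236, 0.4096, 0.175]
eef_rot: [0.707, 0.708, 0.005, 0.001]
wrist_force: [1.0, 1.3, 0.2]
opening: 0.0194
```

```bash
python3 - <<'E'
from h import *
snap('scene','s7');st()
s=cv2.imread('pics/s7.png');cv2.imwrite('pics/c7.png',cv2.resize(s[80:230,270:430],None,fx=4,fy=4,interpolation=cv2.INTER_CUBIC))
plan([((.5538,-.0755,.168),-14.1)])
E
```

```text
t 9.43 tcp [0.5236 0.4096 0.1746] jaw 90.1 tilt 0.56 F [1.09 0.92 0.04] M [ 0.051 -0.065  0.012] op 0.0194
turn [ 0.   -0.13 20.84] shift [-0.4852  0.0293  0.004 ]
```

View pics/c7.png

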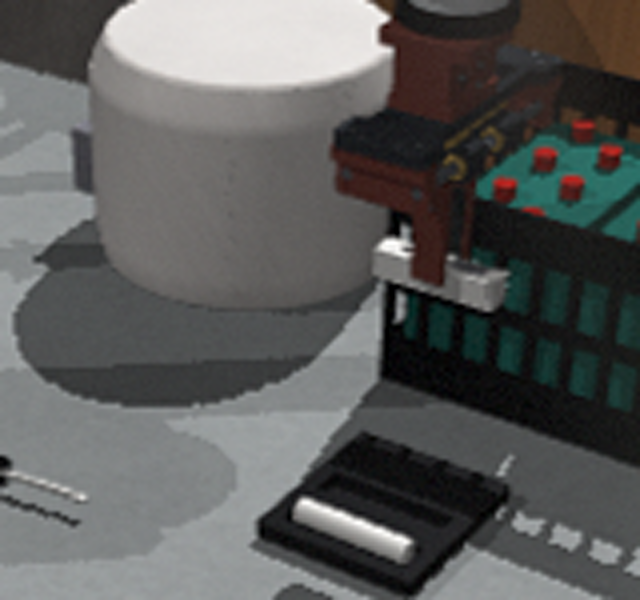

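>>> {"name": "apply_moves", "arguments": {
  "targets": [
    [0,0,1.3,-0.02,0.001,0,0],
    [0,0,2.6,-0.05,0.003,0,0],
    [0,0,3.9,-0.085,0.005,0,0],
    [0,0,5.2,-0.12,0.007,0,0],
    [0,0,6.5,-0.155,0.009,0,0],
    [0,0,7.8,-0.19,0.011,0,0],
    [0,0,9.1,-0.225,0.013,0,0],
    [0,0,10.4,-0.26,0.015,0,0],
    [0,0,11.7,-0.295,0.017,0,0],
    [0,0,13,-0.33,0.019,0,0]
  ]
}}

```text
t: 10.27
tcp_pos: [0.5393, 0.0759, 0.1665]
eef_rot: [0.977, 0.215, -0.001, -0.0]
wrist_force: [0.5, -0.8, -0.1]
opening: 0.0198
```

```bash
python3 - <<'E'
from h import *
st()
plan([((.5538,-.0755,.17),-14.1)])
E
```

```text
t 10.27 tcp [0.5393 0.0759 0.1665] jaw 24.78 tilt 0.13 F [ 0.47 -0.83 -0.09] M [0.015 0.03  0.02 ] op 0.0198
turn [0.   0.03 7.78] shift [-0.0502  0.1435 -0.0035]
```

>>> {"name": "apply_moves", "arguments": {
  "targets": [
    [0,0,1.3,-0.01,0.03,0,0],
    [0,0,2.6,-0.02,0.06,0,0],
    [0,0,3.9,-0.03,0.09,0,0],
    [0,0,5.2,-0.04,0.115,0,0],
    [0,0,6.4,-0.047,0.13,0,0],
    [0,0,7.3,-0.047,0.135,0,0],
    [0,0,7.6,-0.047,0.135,0,0],
    [0,0,7.6,-0.047,0.135,0,0],
    [0,0,7.6,-0.047,0.135,0,0],
    [0,0,7.6,-0.047,0.135,0,0]
  ]
}}

```text
t: 11.1
tcp_pos: [0.5546, -0.0642, 0.167]
eef_rot: [0.994, -0.112, -0.001, -0.0]
wrist_force: [-0.4, -0.2, -0.1]
opening: 0.0196
```

```bash
python3 - <<'E'
from h import *
snap('top','t8');snap('scene','s8');st()
plan([((.5538,-.0755,.125),-14.1)])
s=cv2.imread('pics/s8.png');cv2.imwrite('pics/c8.png',cv2.resize(s[180:360,180:380],None,fx=4,fy=3.3,interpolation=cv2.INTER_CUBIC))
E
```

```text
t 11.2 tcp [ 0.5549 -0.0641  0.1674] jaw -12.83 tilt 0.04 F [ 0.31 -0.31  0.45] M [-0.054  0.032  0.006] op 0.0202
turn [0.   0.01 0.25] shift [0.0014 0.0114 0.0424]
```

View pics/c8.png

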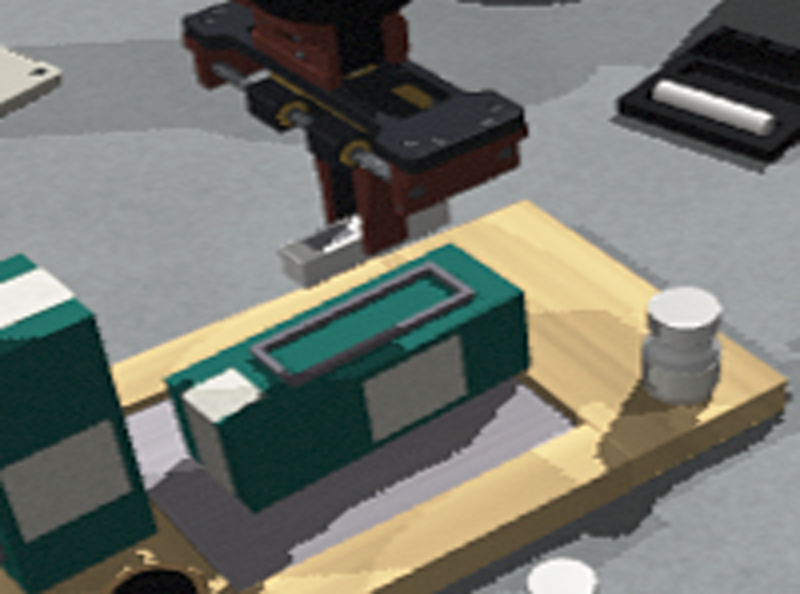

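>>> {"name": "apply_moves", "arguments": {
  "targets": [
    [0,0,0.25,0.001,0.006,0.01,0],
    [0,0,0.25,0.0015,0.0115,0.02,0],
    [0,0,0.25,0.0015,0.0115,0.03,0],
    [0,0,0.25,0.0015,0.0115,0.038,0],
    [0,0,0.25,0.0015,0.0115,0.042,0],
    [0,0,0.25,0.0015,0.0115,0.042,0],
    [0,0,0.25,0.0015,0.0115,0.042,0],
    [0,0,0.25,0.0015,0.0115,0.042,0],
    [0,0,0.25,0.0015,0.0115,0.042,0],
    [0,0,0.25,0.0015,0.0115,0.042,0]
  ]
}}

```text
t: 12.03
tcp_pos: [0.5545, -0.076, 0.1262]
eef_rot: [0.992, -0.123, 0.0, 0.0]
wrist_force: [-0.8, 0.1, -1.0]
opening: 0.0199
```

```bash
python3 - <<'E'
from h import *
snap('scene','s9');st()
plan([((.5538,-.0755,.1095),-14.1)])
s=cv2.imread('pics/s9.png');cv2.imwrite('pics/c9.png',cv2.resize(s[210:330,200:340],None,fx=5,fy=5,interpolation=cv2.INTER_CUBIC))
E
```

```text
t 12.08 tcp [ 0.5544 -0.0761  0.1261] jaw -14.15 tilt 0.05 F [ 0.18 -0.51 -0.58] M [-0.038  0.155  0.08 ] op 0.0196
turn [-0.   -0.01 -0.01] shift [-0.0007 -0.0004  0.0166]
```

View pics/c9.png

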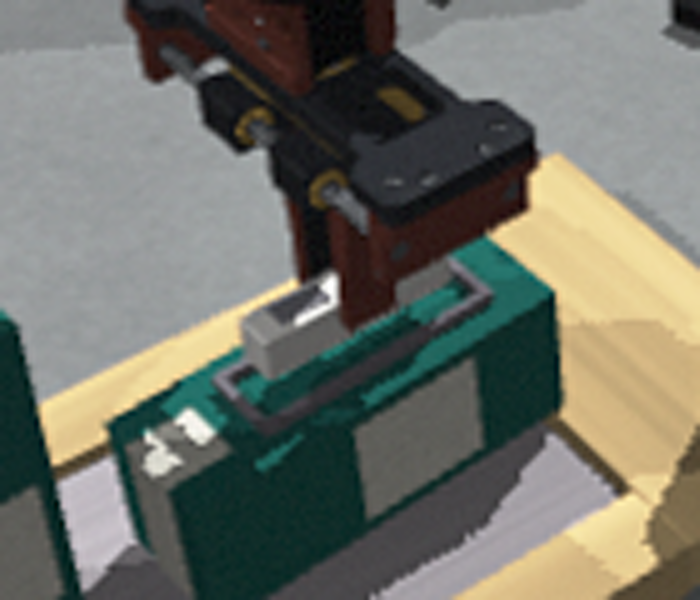

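>>> {"name": "apply_moves", "arguments": {
  "targets": [
    [0,0,0,-0.0005,0,0.003,0],
    [0,0,0,-0.0005,0,0.006,0],
    [0,0,0,-0.0005,0,0.009,0],
    [0,0,0,-0.0005,0,0.012,0],
    [0,0,0,-0.0005,0,0.014,0],
    [0,0,0,-0.0005,0,0.0155,0],
    [0,0,0,-0.0005,0,0.0155,0],
    [0,0,0,-0.0005,0,0.0155,0],
    [0,0,0,-0.0005,0,0.0155,0],
    [0,0,0,-0.0005,0,0.0155,0]
  ]
}}

```text
t: 12.92
tcp_pos: [0.5535, -0.076, 0.1102]
eef_rot: [0.992, -0.123, -0.0, 0.0]
wrist_force: [-1.8, -1.0, 2.1]
opening: 0.0197
```

```bash
python3 - <<'E'
from h import *
snap('scene','s10');st()
s=cv2.imread('pics/s10.png');cv2.imwrite('pics/c10.png',cv2.resize(s[210:330,200:340],None,fx=5,fy=5,interpolation=cv2.INTER_CUBIC))
E
```

```text
t 12.97 tcp [ 0.5536 -0.076   0.1103] jaw -14.15 tilt 0.01 F [-1.54 -1.33  2.91] M [-0.132  0.363  0.076] op 0.0199
```

View pics/c10.png

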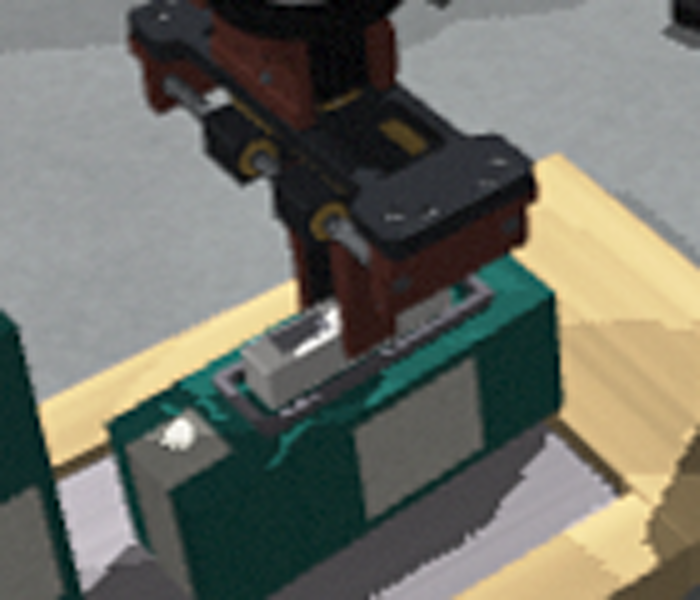

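It is in contact inside the frame with about 3 N. Release, then lift.

>>> {"name": "apply_moves", "arguments": {
  "targets": [
    [0,0,0,0,0,0,0.024],
    [0,0,0,0,0,0,0.03],
    [0,0,0,0,0,0,0.04],
    [0,0,0,0,0,0,0.04],
    [0,0,0,0,0,0,0.04],
    [0,0,0,0,0,-0.01,0.04],
    [0,0,0,0,0,-0.03,0.04],
    [0,0,0,0,0,-0.06,0.04],
    [0,0,0,0,0,-0.1,0.04],
    [0,0,0,0,0,-0.13,0.04]
  ]
}}

```text
t: 13.8
tcp_pos: [0.554, -0.076, 0.2433]
eef_rot: [0.992, -0.123, 0.001, 0.0]
wrist_force: [1.3, -0.5, 0.3]
opening: 0.0401
```

```bash
python3 - <<'E'
from h import *
snap('scene','s11');st()
s=cv2.imread('pics/s11.png');cv2.imwrite('pics/c11.png',cv2.resize(s[210:330,200:340],None,fx=5,fy=5,interpolation=cv2.INTER_CUBIC))
plan([((.40,.35,.25),60)])
E
```

```text
t 13.85 tcp [ 0.5572 -0.0764  0.2491] jaw -14.16 tilt 0.61 F [ 2.67 -0.23  3.74] M [-0.041 -0.017 -0.008] op 0.0401
turn [  0.07  -0.11 -14.83] shift [-0.2567 -0.3751 -0.0032]
```

View pics/c11.png

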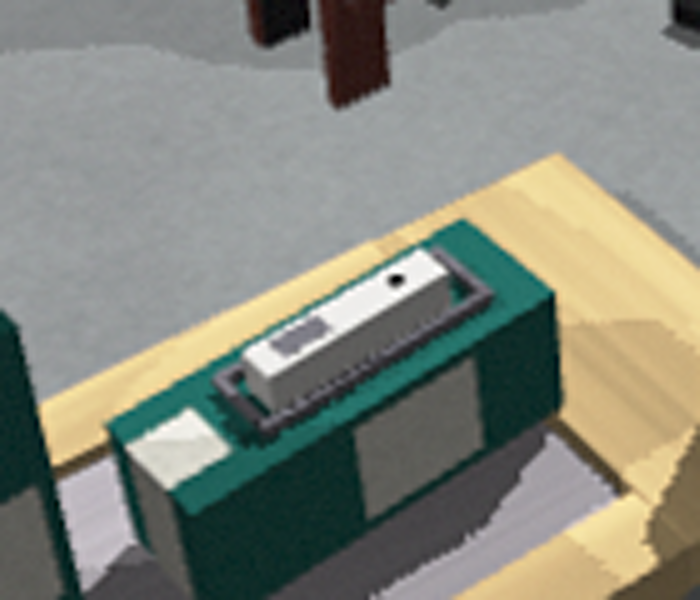

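The logger sits inside the frame. I move the arm clear for an overhead check.

>>> {"name": "apply_moves", "arguments": {
  "targets": [
    [0,0,0,-0.015,-0.022,0,0.04],
    [0,0,0,-0.035,-0.05,0,0.04],
    [0,0,0,-0.055,-0.08,0,0.04],
    [0,0,0,-0.075,-0.11,0,0.04],
    [0,0,0,-0.095,-0.14,0,0.04],
    [0,0,0,-0.115,-0.17,0,0.04],
    [0,0,0,-0.135,-0.2,0,0.04],
    [0,0,0,-0.155,-0.23,0,0.04],
    [0,0,0,-0.175,-0.26,0,0.04],
    [0,0,0,-0.19,-0.28,0,0.04]
  ]
}}

```text
t: 14.68
tcp_pos: [0.4369, 0.2445, 0.2409]
eef_rot: [0.992, -0.123, 0.0, -0.001]
wrist_force: [0.6, 0.5, -0.1]
opening: 0.0402
```

>>> {"name": "apply_moves", "arguments": {
  "targets": [
    [0,0,0,-0.015,-0.022,0,0.04],
    [0,0,0,-0.03,-0.045,0,0.04],
    [0,0,0,-0.04,-0.06,0,0.04],
    [0,0,0,-0.04,-0.06,0,0.04],
    [0,0,0,-0.04,-0.06,0,0.04],
    [0,0,0,-0.04,-0.06,0,0.04],
    [0,0,0,-0.04,-0.06,0,0.04],
    [0,0,0,-0.04,-0.06,0,0.04],
    [0,0,0,-0.04,-0.06,0,0.04],
    [0,0,0,-0.04,-0.06,0,0.04]
  ]
}}

```text
t: 15.52
tcp_pos: [0.4141, 0.3094, 0.2402]
eef_rot: [0.992, -0.124, 0.0, 0.0]
wrist_force: [0.4, 0.1, -0.2]
opening: 0.04
```

```bash
python3 - <<'E'
from h import *
snap('top','t12');st()
t=cv2.imread('pics/t12.png');cv2.imwrite('pics/c12.png',cv2.resize(t[195:285,350:480],None,fx=6,fy=6,interpolation=cv2.INTER_CUBIC))
d=np.load('pics/t12.npy');V,U=np.mgrid[0:480,0:640]
P=world('top',d,U.ravel(),V.ravel()).reshape(480,640,3)
for n,c in (('logger',(360,470,195,285,.112,.13)),('jar',(335,370,150,190,.085,.115)),('B',(470,580,220,310,.2,.22)),('tape',(490,530,205,245,.05,.07)),('stick',(185,220,225,290,.018,.035))):
    q=P[(U>=c[0])&(U<c[1])&(V>=c[2])&(V<c[3])&(P[...,2]>c[4])&(P[...,2]<c[5])]
    r=cv2.minAreaRect((q[:,:2]*1000).astype(np.float32));print(n,np.round(r[0],1),np.round(r[1],1),round(r[2],1),np.median(q[:,2]).round(4))
for u,v in((470,230),(400,275),(430,282),(380,265)):print(P[v,u].round(4))
E
```

```text
t 15.57 tcp [0.414  0.3095 0.2402] jaw -14.21 tilt 0.0 F [-0.52 -0.67  0.48] M [-0.068  0.048  0.041] op 0.0403
logger [554.1 -77.6] [90.1 20.9] 76.2 0.1186
jar [679.2  31.4] [37.5 37. ] 5.5 0.0993
B [ 497.5 -243.3] [72.1 64.5] 76.8 0.2096
tape [ 587.5 -263.5] [50.2 50.4] 87.4 0.0598
stick [520.1 320.8] [85.9 16.9] 0.3 0.0219
[ 0.5813 -0.2034  0.0238]
[ 0.4919 -0.0657  0.024 ]
[ 0.4792 -0.1225  0.0253]
[ 0.5109 -0.0281  0.0207]
```

View pics/c12.png

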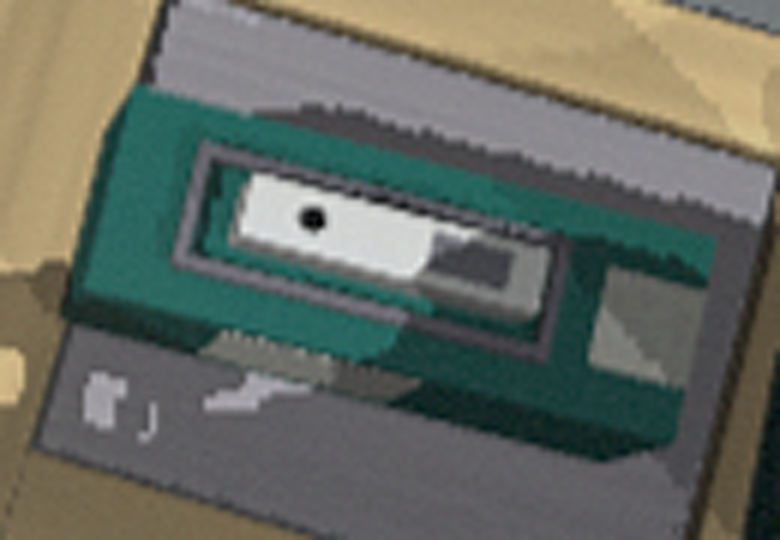

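```bash
python3 -c "
from plant import manip
print(manip.job_done())"
```

```text
the job is handed in; nothing more can be done
None
```

The job is handed in: carton_a is the full carton and lies on the platform with the logger in its holder. It took about 15.6 s of the 67 s allowed; no verdict is reported.

**Finding the full carton:** I pushed only carton_a, about 145 mm above the deck. It leaned and resisted with about 2.5 N; a nearly empty one needs about 0.3 N. carton_b was never touched.

**Tipping:** I pushed carton_a over towards the middle. Partway over, its holder rim caught on the closed fingertips. The wrist read about 55 N, under the 120 N limit. The contact was on the fingers, so I take the 40 N limit on the gripper's body not to apply. Raising the tool let the carton fall onto the platform.

**Logger:** I took it from the tray's +y pocket and released it inside the frame with about 3 N of contact.

Last overhead checks:

| Item | Reading |
|---|---|
| Logger in holder | about 2 mm from the frame centre measured before placing, aligned with the carton within about 1°, top at the height expected for lying flat |
| carton_a | about 2° off level, middle about 18 mm from the platform's (both measured before placing the logger) |
| Platform | sunk about 6 mm |
| carton_b, jar, tape roll, round stick | within 0.5 mm of their starting positions |
| Arm | clear of everything |

None of the last checks failed or disagreed.

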